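# Weigh the sample can on the cellar's beam scale

### The job

Gently hang the steel sample can by its crossbar in the fork of the beam scale and let go of it. Then gently slide the brass poise along the beam by its red knob until the beam floats level, and leave it balanced with nothing touching it. Do not disturb the wine bottle, the tumbler or the cork jar.

Things in the scene. Friction and masses are not known exactly. Their poses are not given: they have to be found in the camera images.
- scale: Beam scale: stand fixed to the table. Origin on the table under the pivot, z up. Pivot axis along x, 200 mm above the origin. The beam runs along y: fork towards +y, graduated arm with poise towards -y. Stand's top is 216 mm high. A steel loop on a post, 292 mm from the pivot towards -y and 239 mm high, surrounds the beam's red tip; its white marks show level.
- beam (a joint): Beam tilt in rad: 0 level, positive = fork up, poise arm down; stops at -0.09 and +0.09. With the can hung it floats level at balance; each mm the poise is off tilts it about 0.005 to 0.01 rad, so well off balance it lies on a stop. Settles in about 1.5 s when free. Without the can it rests at +0.09. The beam alone, without poise and can, is balanced on its pivot.
- poise (a joint): Poise's travel along the beam in m, 0 to 0.185, growing outwards (away from the pivot, to the scale's -y). The poise's centre is 50 mm plus this from the pivot. It drags with about 1.5 N friction and stays where left. Poise weighs 0.30 kg. Balance lies between 0.055 and 0.165, by the can's unknown weight. The scale is delicate: keep the fingers' force on it, both pads added, under 45 N.
- poise_knob (a point): Grip centre of the poise's red knob: an upright tab 12 mm thick across the beam (x), 22 mm long along it (y), free from 13 to 56 mm above the beam's centre line; this point is 40 mm above that line and moves with the beam. Below it is the brass block, 30 x 30 mm. Axes as the scale's when level.
- fork_seat (a point): Where the centre of the can's crossbar rests, along the scale's x: midway between the two prongs, level with the pivot, 130 mm from it to +y. Prongs 8 mm thick, 38 mm either side in x, each with an upward-open 45 degree V, 34 mm wide, 8 mm above to 8 mm below this point. The can is too wide to pass down between them: bring it in from the open +y end, stem between the prongs. Moves with the beam.
- can_bar (a point): Centre of the crossbar of the lidded steel sample can with a red band. The crossbar is a round rod 12 mm thick, 112 mm long, along this point's x axis; a 10 mm stem runs from its middle down to the lid. Can 74 mm wide; its underside 115 mm, its lid 45 mm below this point. Weighs 0.27 to 0.47 kg. z axis up.
- wine_bottle: Standing green wine bottle, 74 mm wide, 290 mm high, origin under its base. Leave alone.
- tumbler: Glass tumbler, 72 mm wide, 90 mm high, origin under its base. Leave alone.
- cork_jar: Terracotta jar, 80 mm wide, 100 mm high, origin under its base. Leave alone.
Things that resemble listed ones, but are neither listed nor needed, are in the scene too. Of the things that look like the part that bears can_bar, the largest one is meant.

How it is judged:
By the outcome, as a careful person would: the job done as asked, in the order asked, and still so for the second after the job is handed in, with the robot touching nothing.
It also fails if it takes over 72 s, if anything falls off the work surface, if the arm or the gripper's body presses on something with over 40 N, if the wrist force passes 120 N, or if a joint passes its speed limit or range.

### The arm

A 6-joint arm with a two-finger parallel gripper is mounted at the origin on the work surface. World frame = base frame: x ahead of the robot, y to its left, z up, the work surface at z = 0. Lengths are in mm, angles in rad, forces in N, time in s.
With the tool pointing down it reaches from about 350 to 875 mm from the base axis. Payload 4.2 kg.
Tool frame: the origin (TCP) lies at the very end of the fingers, on their centre line; the grasp point (between the pads) lies 19 mm behind it; z points along the fingers, y is the line along which they close (so a half turn about z gives the same grasp; the last joint's range is limited). The gripper opens to 85 mm and grips with 20 to 120 N. Pads are 22 mm wide; open, the fingers measure 114 mm over their backs; the gripper's body (76 mm by 85 mm) begins 54 mm behind the grasp point. The pads swing forward as they close: fully open they stand 13 mm farther back than shut.
Start: joints at [1.407, 0.385, 0.008, 0, -1.194, -0.259], TCP at [256.414, 569.957, 231.312] pointing down, gripper open.
Joint ranges: [-3.14, 3.14], [-1.21, 2.06], [-1.07, 1.41], [-3.16, 2.05], [-2.99, -0.16], [-3.1, 3.1]. Speed limits (rad/s): [2.79, 2.79, 3.14, 3.14, 3.14, 3.14].

### API

Orientations are given as a unit quaternion [x, y, z, w].
In Python, from bench import read_state, get_image, camera_model, job_done gives the robot as it stands.
- The arm moves only by the shell command python3 -m handwheel 'ROWS'. ROWS is JSON, a list of rows, each a list of 7 numbers: the shift along the tool's x, y, z in m, then the turn, a rotation vector about the tool's x, y, z in rad, then the gripper's target within -1 to 1 (fully open at 1, half-way at 0, shut at -1). In form: [[dx, dy, dz, wx, wy, wz, jaw], ...]. A call has 1 to 10 rows; each row is the pose to reach, as a shift and turn from the pose commanded when the call began, along the tool's axes at that moment; what a row does not reach only later rows make up. A row lasts 1/8 s, in which the tool goes at most 62.5 mm and 10.7 degrees, less where a joint would pass 70% of its speed; a pose out of reach is approached as far as the arm can. A call with a gripper value outside its range is refused whole. The fingers move at their own pace and stop on an object; the grip force is fixed at half the most. Time passes only in rows, so rows that repeat a pose let the fingers close. It gives the time, the measured TCP pose, the force, the opening and the grip force at its end, in the units of the state.
- read_state(): the state, without advancing time (a new reading comes with each control period).
- get_image(name): name is "scene" or "top" or "wrist"; returns (picture, depth): 420x560x3 uint8, blue, green, red; 420x560 float32, mm along the optical axis (not along the pixel's ray), 0 where there is no reading.
- camera_model(name): a dict with "K" (3x3 intrinsics, pixels), "dist" ([k1, k2, p1, p2, k3] as OpenCV has them; the pictures are not rectified), "rvec" (rotation vector, rad) and "tvec" (3), from world to camera coordinates, as OpenCV has them; the wrist camera has in their place "hand_eye" (4x4, takes a point from camera to tool coordinates, whose origin is the TCP and whose axes are the flange's). Camera axes: x right, y down, z forward; pixel columns grow to the right and rows downward; lengths in mm; the calibration is good to about 2 mm. A picture is of the moment at which its call begins: read the wrist's pose just before it. camera_model takes no time and is no camera call.
- job_done(): hands the job in; it is judged then, once.
The state is a dict: "clock": time; "joints": joint angles; "joint_vel": joint speeds; "joint_efforts": joint torques, N m; "position": TCP position; "ee_rot": TCP orientation; "contact_force": force on the tool from outside, world axes, zero at the start; "wrist_torque": the same for the moment, N m; "gripper_width": finger opening in mm; "grasp_force": force on a finger pad.
Only numpy, scipy, OpenCV 4.12 (cv2) and the standard library are available. Lean on these libraries where they do the work, as an engineer would, in place of code of your own. Each camera call takes 0.05 s, during which the arm holds its last target. There are 200 camera calls.

## Working session

There is one attempt and no reset: what is moved stays moved. The work goes in short steps, Python scripts to look and compute and a shell command to move; the robot and the scene stay as the last step left them, time stands still between calls to the robot, and variables do not carry over. Pictures are saved under pics/ and viewed, at most 10 in all, crops included, and the job is handed in when it is done.

```bash
mkdir -p pics; ls; cat > h.py <<'E'
import numpy as np, cv2
from scipy.spatial.transform import Rotation as R
from bench import *
def w2c(name):
    m=camera_model(name); 
    if name!='wrist':
        T=np.eye(4); T[:3,:3]=cv2.Rodrigues(np.array(m['rvec'],float))[0]; T[:3,3]=np.ravel(m['tvec']); return T
    s=read_state(); T=np.eye(4); T[:3,:3]=R.from_quat(s['ee_rot']).as_matrix(); T[:3,3]=s['position']
    return np.linalg.inv(T@np.array(m['hand_eye']))
def snap(name):
    T=w2c(name); p,d=get_image(name); cv2.imwrite(f'pics/{name}_last.png',p); np.savez(f'{name}.npz',p=p,d=d,T=T); return p,d,T
def px2w(name,uv,z=None,dep=None,d=None,T=None):
    """uv -> world, at plane z or depth dep or depth image"""
    m=camera_model(name)
    if T is None: f=np.load(name+'.npz'); T=f['T']; d=f['d']
    n=cv2.undistortPoints(np.array([[uv]],float),np.array(m['K'],float),np.array(m['dist'],float))[0,0]
    r=np.array([n[0],n[1],1]); Ti=np.linalg.inv(T)
    if z is not None:
        o=Ti[:3,3]; v=Ti[:3,:3]@r; return o+v*(z-o[2])/v[2]
    if dep is None: 
        u,v=map(int,map(round,uv)); w=d[v-1:v+2,u-1:u+2]; dep=np.median(w[w>0]) if (w>0).any() else 0
    return (Ti@np.r_[r*dep,1])[:3]
def w2px(name,P,T):
    m=camera_model(name); return cv2.projectPoints(np.array(P,float).reshape(-1,3),cv2.Rodrigues(T[:3,:3])[0],T[:3,3],np.array(m['K'],float),np.array(m['dist'],float))[0][:,0]
E
python3 - <<'E'
from h import *
print(read_state())
for n in('scene','top'): snap(n)
cv2.imwrite('pics/a.png',cv2.imread('pics/scene_last.png'));cv2.imwrite('pics/b.png',cv2.imread('pics/top_last.png'))
E
```

```text
pics
{'clock': 0.0, 'joints': array([ 1.40660219e+00,  3.85573314e-01,  6.62554657e-03, -5.16356579e-04,
       -1.19400974e+00, -2.58619485e-01]), 'joint_vel': array([-3.63704197e-04, -1.37222185e-03, -4.31411808e-04, -8.42238279e-04,
        8.18696049e-04,  9.09556346e-05]), 'joint_efforts': array([ 7.40584692e-04, -3.92286229e+01,  1.88398612e+01,  4.18615490e+00,
       -4.66428770e-03,  7.49506825e-06]), 'position': array([256.18152592, 569.43870528, 230.2087914 ]), 'ee_rot': array([ 9.77716093e-01, -2.09928597e-01, -1.88698797e-04,  1.09071017e-03]), 'contact_force': array([-0.1016536 , -0.03214888, -0.3204017 ]), 'wrist_torque': array([-0.00782527, -0.03986971,  0.04112057]), 'grasp_force': 0.0, 'gripper_width': 85.1915717453455}
```

View pics/a.png

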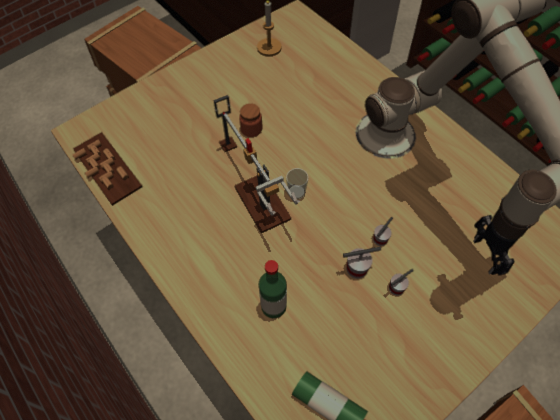

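View pics/b.png

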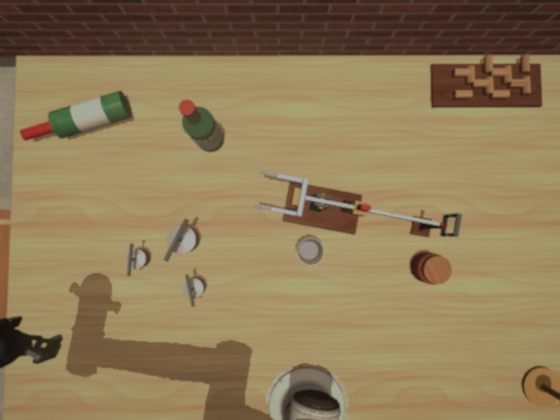

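In the top view, there are three can candidates: (182,240), (138,258) and (193,288). The one at (182,240) is clearly the largest, so it is the one meant. I'll confirm this in an enlarged crop. The scale's pivot is near (320,200), its fork opens to the left at (260,190), and its loop is at (450,225).

```bash
python3 - <<'E'
from h import *
p=cv2.imread('pics/top_last.png')
a=cv2.resize(p[160:310,110:310],None,fx=4,fy=4,interpolation=cv2.INTER_CUBIC); cv2.imwrite('pics/c.png',a)
a=cv2.resize(p[150:270,280:480],None,fx=4,fy=4,interpolation=cv2.INTER_CUBIC); cv2.imwrite('pics/d.png',a)
E
```

```text
(no output)
```

View pics/c.png

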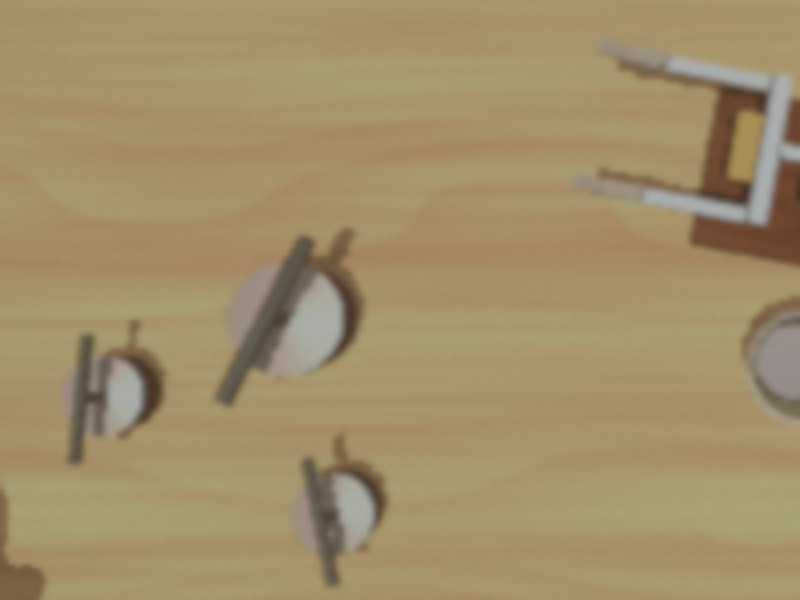

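View pics/d.png

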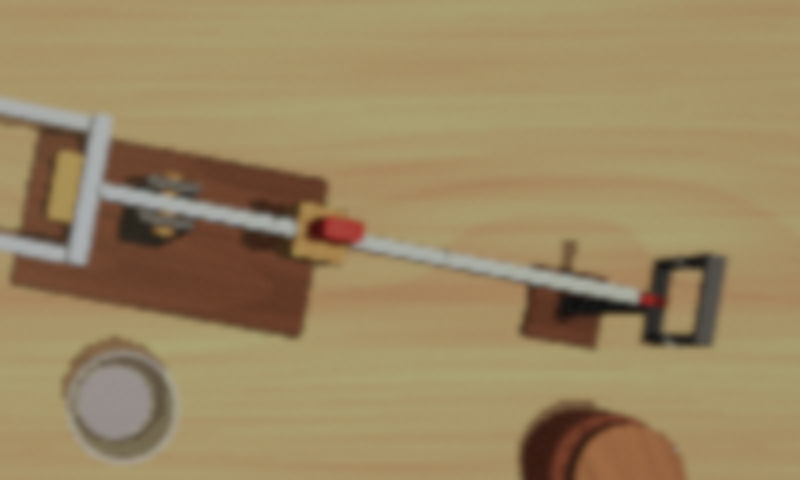

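Crop c confirms the choice: the middle can is the largest, and its bar runs from (186.8,220) to (166,260.5) in the full image. The fork prong tips are at (261,171) and (254,205). Crop d shows the red beam tip at (443,225), the pivot near (322,200.5) and the knob top near (365.5,207.5).

```bash
python3 - <<'E'
from h import *
np.set_printoptions(precision=1,suppress=True)
def q(l,uv,z): print(l,px2w('top',uv,z=z),'depth:',px2w('top',uv))
q('bar1',(186.75,220),115);q('bar2',(166,260.5),115);q('barc',(176.4,240.2),115)
q('prA',(261.25,171.25),215);q('prB',(254.25,205.25),215)
q('prA root',(303,181),205);q('prB root',(298.5,213.5),205)
q('pivot',(322,200.7),205);q('tip',(443,225),174);q('loop top',(455,226),239)
q('knob',(365.5,207.5),247)
q('tumbler',(310,250),90);q('jar',(436,268),100);q('bottle',(188,108),290)
q('can1',(137,258),90);q('can2',(193,288),90)
print(camera_model('wrist')['hand_eye'])
# fit: bar depth points
f=np.load('top.npz');d=f['d']
P=np.array([px2w('top',(u,v)) for v in range(212,270) for u in range(158,196)])
s=P[(P[:,2]>105)&(P[:,2]<135)];print(len(s),s.mean(0),s.min(0),s.max(0))
c=s.mean(0);uu,ss,vv=np.linalg.svd(s-c,full_matrices=False);print(vv[0],np.ptp((s-c)@vv[0]))
E
```

```text
bar1 [487.9 295.4 115. ] depth: [487.8 294.6 118.5]
bar2 [390.  344.6 115. ] depth: [390.2 343.5 118.8]
barc [438.9 320.  115. ] depth: [439.  318.7 120.1]
prA [592.2 108.7 215. ] depth: [591.4 108.5 220.1]
prB [516.8 124.2 215. ] depth: [516.4 123.8 221.1]
prA root [571.4  15.8 205. ] depth: [571.   16.  208.5]
prB root [498.6  26.3 205. ] depth: [498.5  26.5 208.8]
pivot [527.  -26.3 205. ] depth: [526.7 -25.9 209.5]
tip [ 472.3 -307.3  174. ] depth: [ 472.3 -306.4  176.3]
loop top [ 469.  -307.5  239. ] depth: [ 469.  -307.   240.1]
knob [ 509.  -114.6  247. ] depth: [ 508.8 -114.2  249.1]
tumbler [412.7  -6.5  90. ] depth: [409.1 -12.2   5.3]
jar [ 367.7 -316.   100. ] depth: [ 367.9 -315.4  101.7]
bottle [712.  254.9 290. ] depth: [711.5 254.5 291.5]
can1 [394.8 423.5  90. ] depth: [392.6 436.4  52.8]
can2 [320.4 284.   90. ] depth: [315.4 291.9  52.7]
[[  -0.    -1.    -0.3   79.1]
 [   1.    -0.    -0.    -0.3]
 [   0.    -0.3    1.  -141.8]
 [   0.     0.     0.     1. ]]
228 [440. 321. 120.] [389.  292.2 106.8] [490.3 348.3 122.7]
[-0.9  0.5 -0. ] 111.51580133350555
```

```bash
python3 -m handwheel '[[0.034,0.019,0.004,0,0,0.01,1],[0.08,0.045,0.01,0,0,0.02,0.5],[0.13,0.075,0.015,0,0,0.03,0.3],[0.18,0.105,0.02,0,0,0.044,0],[0.225,0.13,0.025,0,0,0.044,0],[0.255,0.146,0.03,0,0,0.044,0],[0.2695,0.153,0.031,0,0,0.044,0],[0.2695,0.153,0.031,0,0,0.044,0],[0.2695,0.153,0.031,0,0,0.044,0]]'
python3 - <<'E'
from h import *
np.set_printoptions(precision=3,suppress=True)
p,d,T=snap('wrist'); s=read_state();print(s['position'],s['ee_rot'])
P=np.array([[439,319.5,114.5],[488,295.2,114.5],[390,344,114.5]]);print(w2px('wrist',P,T))
cv2.imwrite('pics/e.png',p)
E
```

```text
clock: 1.23
position: [439.1, 320.7, 200.4]
ee_rot: [0.973, -0.231, 0.0, -0.0]
contact_force: [-0.3, -0.3, -0.2]
gripper_width: 42.6
grasp_force: 0.0
[438.948 320.853 200.4  ] [ 0.973 -0.231  0.    -0.   ]
[[279.865 211.185]
 [279.573 138.474]
 [279.889 274.401]]
```

View pics/e.png

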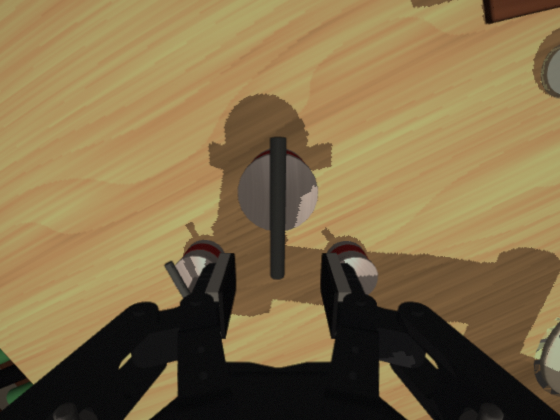

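The bar runs from (278,138) to (277.5,278), centred between the fingers and aligned with them, which matches the prediction. I'll descend and grip.

```bash
python3 -m handwheel '[[-0.001,0,0.015,0,0,0,0],[-0.001,0,0.04,0,0,0,0],[-0.001,0,0.065,0,0,0,0],[-0.001,0,0.088,0,0,0,0],[-0.001,0,0.1,0,0,0,0],[-0.001,0,0.104,0,0,0,0],[-0.001,0,0.104,0,0,0,0],[-0.001,0,0.104,0,0,0,-1],[-0.001,0,0.104,0,0,0,-1],[-0.001,0,0.104,0,0,0,-1]]'
python3 -m handwheel '[[0,0,0,0,0,0,-1],[0,0,0,0,0,0,-1],[0,0,-0.004,0,0,0,-1],[0,0,-0.015,0,0,0,-1],[0,0,-0.035,0,0,0,-1],[0,0,-0.06,0,0,0,-1],[0,0,-0.09,0,0,0,-1],[0,0,-0.12,0,0,0,-1],[0,0,-0.125,0,0,0,-1],[0,0,-0.125,0,0,0,-1]]'
```

```text
clock: 2.52
position: [439.0, 320.9, 97.2]
ee_rot: [0.973, -0.231, 0.001, -0.001]
contact_force: [0.3, 1.2, 2.4]
gripper_width: 10.1
grasp_force: 58.5
clock: 3.78
position: [437.9, 319.8, 220.4]
ee_rot: [0.973, -0.232, -0.001, 0.001]
contact_force: [0.3, 0.2, -3.5]
gripper_width: 10.2
grasp_force: 58.5
```

```bash
python3 -m handwheel '[[0.006,0.002,0,0,0,-0.01,-1],[0.025,0.009,0,0,0,-0.04,-1],[0.052,0.018,0,0,0,-0.08,-1],[0.082,0.028,0,0,0,-0.13,-1],[0.112,0.038,0,0,0,-0.18,-1],[0.14,0.048,0,0,0,-0.225,-1],[0.163,0.056,0,0,0,-0.255,-1],[0.174,0.06,0,0,0,-0.271,-1],[0.176,0.06,0,0,0,-0.271,-1],[0.176,0.06,0,0,0,-0.271,-1]]'
python3 - <<'E'
from h import *
np.set_printoptions(precision=3,suppress=True)
p,d,T=snap('wrist'); s=read_state();print(s['position'],s['ee_rot'],s['joints'])
cv2.imwrite('pics/f.png',p)
E
```

```text
clock: 5.03
position: [568.3, 187.9, 221.0]
ee_rot: [0.995, -0.098, -0.0, 0.0]
contact_force: [0.5, -0.1, -3.5]
gripper_width: 10.1
grasp_force: 58.5
[568.196 188.034 221.111] [ 0.995 -0.097 -0.     0.   ] [ 0.59   0.347 -0.075 -0.    -1.149  0.786]
```

View pics/f.png

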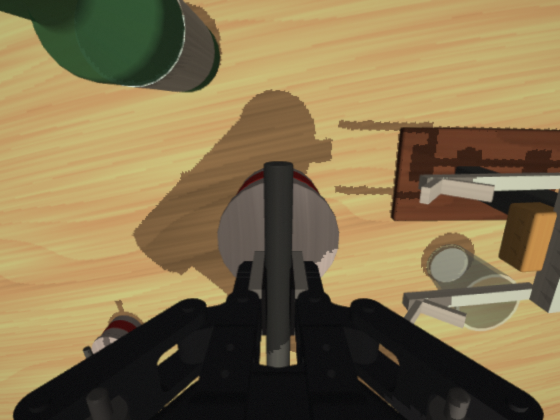

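The bar is vertical in the image, with its top end at (279,163). The prong tips are at (422,188) and (405,300). The bottle is clear at top left. I'll measure the fork from depth.

```bash
python3 - <<'E'
from h import *
np.set_printoptions(precision=1,suppress=True,linewidth=150)
f=np.load('wrist.npz');d=f['d'];T=f['T'];m=camera_model('wrist')
v,u=np.mgrid[0:420,0:560]
n=cv2.undistortPoints(np.stack([u,v],-1).reshape(-1,1,2).astype(float),np.array(m['K']),np.array(m['dist']))[:,0]
X=np.c_[n,np.ones(len(n))]*d.reshape(-1,1);Ti=np.linalg.inv(T);W=X@Ti[:3,:3].T+Ti[:3,3];W[d.ravel()==0]=0
W=W.reshape(420,560,3)
def sel(a,b,c,e,lo,hi):
    w=W[c:e,a:b].reshape(-1,3);return w[(w[:,2]>lo)&(w[:,2]<hi)]
A=sel(410,560,165,215,180,235);B=sel(395,535,275,340,180,235)
bar=sel(255,300,150,250,225,250)
def fit(P):
    c=P[:,:2].mean(0);vv=np.linalg.svd(P[:,:2]-c,full_matrices=False)[2][0];return c,np.degrees(np.arctan2(vv[1],vv[0]))%180
for nme,P in(('A',A),('B',B),('bar',bar)): print(nme,len(P),fit(P),P[:,2].min(),P[:,2].max())
a=np.radians(-11.2);ex=np.array([np.cos(a),np.sin(a)]);ey=np.array([-ex[1],ex[0]])
o=np.array([526.5,-27.8])
for nme,P in(('A',A),('B',B),('bar',bar)):
    q=np.c_[(P[:,:2]-o)@ex,(P[:,:2]-o)@ey,P[:,2]]
    print(nme,'x',np.percentile(q[:,0],[1,50,99]),'y',np.percentile(q[:,1],[1,99]),'z',np.percentile(q[:,2],[1,99]))
    if nme!='bar':
        for y in range(60,156,4):
            s=q[abs(q[:,1]-y)<2]
            if len(s): print(y,len(s),'x',s[:,0].min(),s[:,0].max(),'z',s[:,2].min(),s[:,2].max())
E
```

```text
A 3398 (array([581.1,  64.9]), np.float64(72.02728216483399)) 180.0153907403387 221.76893555423086
B 3034 (array([510.5,  81.6]), np.float64(78.79407586583108)) 183.70538436370518 220.4119268625412
bar 2539 (array([607.8, 180.5]), np.float64(168.64699417100456)) 233.55199871893606 245.6801061006841
A x [16.3 37.9 41.5] y [ 52.  150.9] z [181.3 220.5]
60 142 x 17.999997399065105 41.53402221207625 z 180.16838646671837 194.9967220364511
64 152 x 18.14439135147143 41.50629992680377 z 180.7366785794551 196.24805899331795
68 242 x 13.10517589154398 41.35673065307965 z 180.0153907403387 195.76904977136678
72 107 x 14.660865873672478 41.263740040430044 z 180.15540078616618 195.72483383680049
76 94 x 33.243862061774735 41.716158050958924 z 187.54876448976322 195.42505186292448
80 104 x 33.381151191167504 41.72945261747724 z 187.3423041372443 195.6479259381799
84 98 x 33.269867360192556 41.65241065838521 z 187.50484278243027 196.4184940777512
88 113 x 32.861928715833834 41.551796412330695 z 187.7057191894799 196.7471589561165
92 111 x 32.75700759956182 41.541172801855545 z 186.95745267832424 1
[... 2700 characters left out ...]
90.19247991784903 215.6906865768708
124 218 x -42.97018944026899 -33.741541575755534 z 189.7856491430056 212.89262613837528
128 190 x -42.92179277603246 -33.931064778389626 z 191.1084670008935 209.77501713976733
132 160 x -43.312952471105284 -33.8087499173865 z 190.35934756313665 206.35128989844486
136 113 x -43.4095700047924 -33.86796835739777 z 191.62815429054024 208.4485684356325
140 197 x -43.19539303694155 -34.07813654360443 z 192.02764362184112 213.65066237708254
144 62 x -40.20941022477114 -33.93604835966131 z 207.7609333165636 218.43337305013034
148 33 x -36.34131647286394 -34.22377575554041 z 212.82150912314984 220.4119268625412
bar x [20.1 39.9 55.8] y [214.3 226. ] z [236.5 244.8]
```

```bash
python3 -m handwheel '[[0,0.003,0.003,0,0,0,-1],[0,0.011,0.0075,0,0,0,-1],[0,0.022,0.0078,0,0,0,-1],[0,0.033,0.0078,0,0,0,-1],[0,0.044,0.0078,0,0,0,-1],[0,0.054,0.0078,0,0,0,-1],[0,0.058,0.0078,0,0,0,-1],[0,0.058,0.0078,0,0,0,-1],[0,0.058,0.0078,0,0,0,-1]]'
python3 - <<'E'
from h import *
p,d,T=snap('wrist'); s=read_state();print(s['position'],s['ee_rot'])
a=cv2.resize(p[120:400,180:460],(600,600),interpolation=cv2.INTER_CUBIC);cv2.imwrite('pics/g.png',a)
E
```

```text
clock: 6.2
position: [557.5, 130.8, 213.5]
ee_rot: [0.995, -0.098, 0.0, -0.0]
contact_force: [0.5, 0.3, -2.5]
gripper_width: 9.6
grasp_force: 58.5
[557.50890568 130.92628352 213.50505448] [ 9.95229822e-01 -9.75581637e-02  6.29877021e-05 -5.56170172e-05]
```

View pics/g.png

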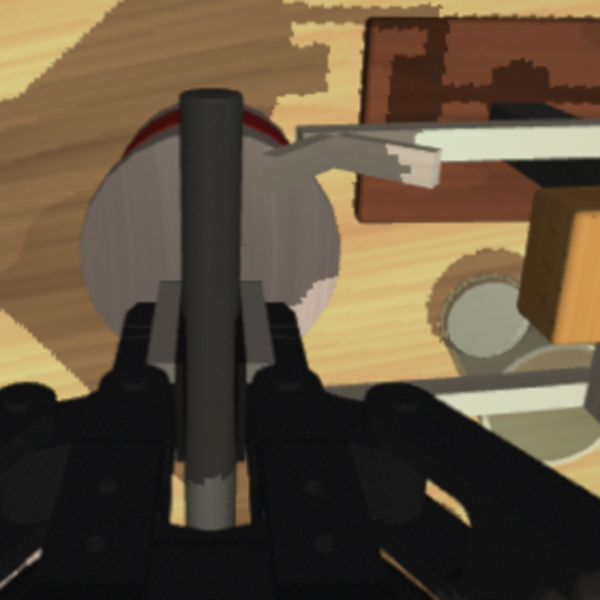

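The bar (crop x 180–242) is just outside the prong tip (crop x 265), and the lid passes under the prong without touching. I'll continue in.

```bash
python3 -m handwheel '[[0,0.004,0,0,0,0,-1],[0,0.009,0,0,0,0,-1],[0,0.014,0.001,0,0,0,-1],[0,0.02,0.003,0,0,0,-1],[0,0.026,0.006,0,0,0,-1],[0,0.03,0.009,0,0,0,-1],[0,0.0305,0.011,0,0,0,-1],[0,0.0305,0.012,0,0,0,-1]]'
python3 -m handwheel '[[0,0,0.003,0,0,0,-1],[0,0,0.006,0,0,0,-1],[0,0,0.009,0,0,0,-1],[0,0,0.012,0,0,0,-1],[0,0,0.015,0,0,0,-1],[0,0,0.015,0,0,0,-1],[0,0,0.015,0,0,0,-1]]'
```

```text
clock: 7.25
position: [551.5, 100.7, 201.4]
ee_rot: [0.995, -0.098, -0.0, 0.0]
contact_force: [-1.4, 0.0, -3.1]
gripper_width: 10.3
grasp_force: 58.5
clock: 8.12
position: [551.7, 101.0, 186.7]
ee_rot: [0.995, -0.098, 0.0, -0.0]
contact_force: [-0.8, 3.7, -1.7]
gripper_width: 9.6
grasp_force: 58.6
```

```bash
python3 - <<'E'
from h import *
p,d,T=snap('wrist')
a=cv2.resize(p[120:400,180:460],(600,600),interpolation=cv2.INTER_CUBIC);cv2.imwrite('pics/i.png',a)
E
```

```text
(no output)
```

View pics/i.png

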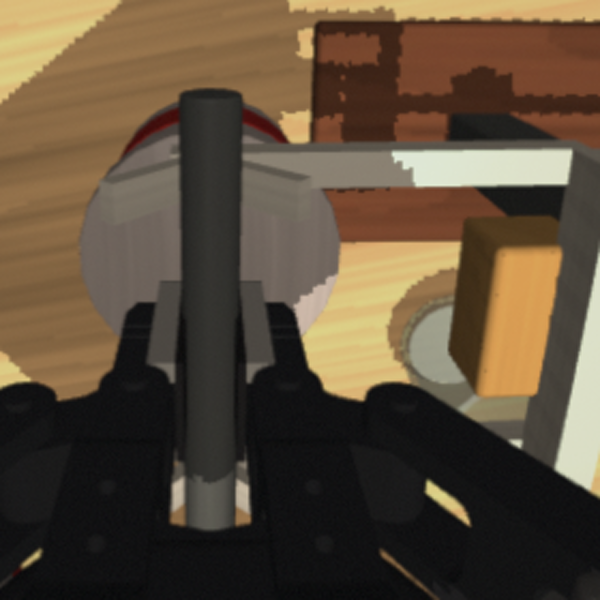

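The bar sits in the V: the prong block spans crop x 105–310 and the bar is at 210. I'll lower with the beam to just above the stop and release.

```bash
python3 -m handwheel '[[0,-0.001,0.003,0,0,0,-1],[0,-0.001,0.006,0,0,0,-1],[0,-0.001,0.009,0,0,0,-1],[0,-0.001,0.012,0,0,0,-1],[0,-0.001,0.0135,0,0,0,-1],[0,-0.001,0.0135,0,0,0,-1],[0,-0.001,0.0135,0,0,0,-1]]'
```

```text
clock: 9.05
position: [551.7, 101.5, 173.1]
ee_rot: [0.995, -0.098, -0.0, 0.0]
contact_force: [0.2, -1.0, -0.1]
gripper_width: 9.6
grasp_force: 58.7
```

```bash
python3 -m handwheel '[[0,0,0.001,0,0,0,-0.75],[0,0,0.001,0,0,0,-0.68],[0,0,0.001,0,0,0,-0.6],[0,0,0.001,0,0,0,-0.45],[0,0,0.001,0,0,0,-0.2],[0,0,0.001,0,0,0,0],[0,0,0.001,0,0,0,0]]'
python3 -m handwheel '[[0,0,-0.006,0,0,0,0],[0,0,-0.02,0,0,0,0],[0,0,-0.04,0,0,0,0],[0,0,-0.07,0,0,0,0],[0,0,-0.1,0,0,0,0],[0,0,-0.125,0,0,0,0],[0,0,-0.13,0,0,0,0],[0,0,-0.13,0,0,0,0]]'
python3 - <<'E'
from h import *
np.set_printoptions(precision=1,suppress=True,linewidth=150)
p,d,T=snap('wrist');t,dt,Tt=snap('top')
a=np.hstack([cv2.resize(p,(400,300)),cv2.resize(t[150:270,240:400],(400,300),interpolation=cv2.INTER_CUBIC)])
b=cv2.resize(t[180:250,340:480],(600,300),interpolation=cv2.INTER_CUBIC)
c=np.zeros((600,800,3),np.uint8);c[:300]=a;c[300:,:600]=b;cv2.imwrite('pics/j.png',c)
E
```

```text
clock: 9.93
position: [551.6, 101.7, 172.0]
ee_rot: [0.995, -0.098, -0.0, 0.0]
contact_force: [0.3, 1.0, -0.1]
gripper_width: 42.7
grasp_force: 0.0
clock: 10.92
position: [551.4, 101.7, 302.0]
ee_rot: [0.995, -0.098, -0.0, -0.0]
contact_force: [0.2, -0.0, -0.2]
gripper_width: 42.7
grasp_force: 0.0
```

View pics/j.png

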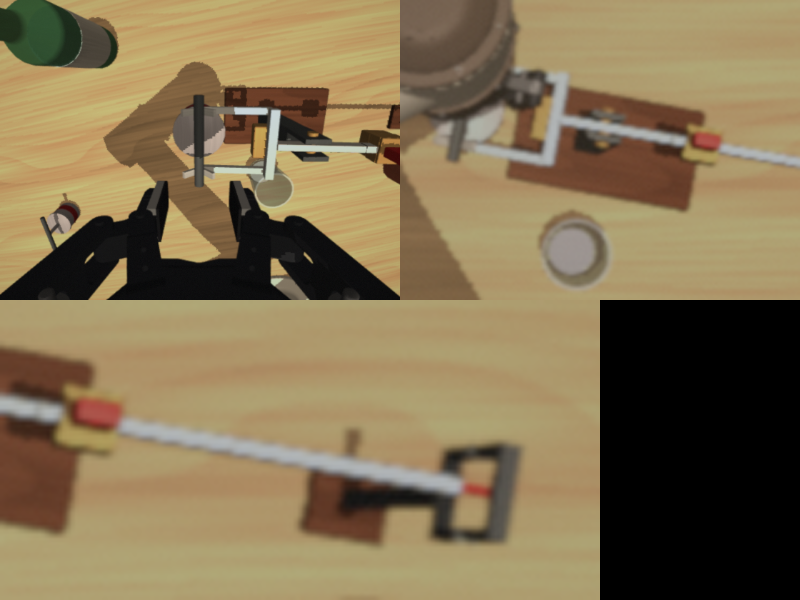

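The can hangs by both bar ends in the fork, with the poise arm up. The knob is near (363,206) in the top view, and the tool is already oriented so the fingers straddle the knob along the beam. A fixed grip of about 58 N would break the 45 N limit, so I'll push with the jaw left loose and measure tilt from depth.

```bash
cat >> h.py <<'E'
a=np.radians(-11.2);ex=np.array([np.cos(a),np.sin(a)]);ey=np.array([-ex[1],ex[0]]);o=np.array([526.4,-25.8])
def cloud(name,p,d,T):
    m=camera_model(name);h,w=d.shape;v,u=np.mgrid[0:h,0:w]
    n=cv2.undistortPoints(np.stack([u,v],-1).reshape(-1,1,2).astype(float),np.array(m['K']),np.array(m['dist']))[:,0]
    X=np.c_[n,np.ones(len(n))]*d.reshape(-1,1);Ti=np.linalg.inv(T);W=X@Ti[:3,:3].T+Ti[:3,3]
    k=d.ravel()>0;W=W[k];c=p.reshape(-1,3)[k].astype(int)
    return np.c_[(W[:,:2]-o)@ex,(W[:,:2]-o)@ey,W[:,2]],c   # scale frame
def look(name='top',n=3):
    Q=[];C=[]
    for _ in range(n):
        q,c=cloud(name,*snap(name));Q.append(q);C.append(c)
    q=np.vstack(Q);c=np.vstack(C)
    red=(c[:,2]>1.8*c[:,1])&(c[:,2]>1.8*c[:,0])&(c[:,2]>90)&(abs(q[:,0])<20)
    k=q[red&(q[:,1]<-60)&(q[:,1]>-250)&(q[:,2]>215)]
    if len(k): 
        k=k[k[:,2]>np.percentile(k[:,2],90)-6]
        print(name,'knob top n',len(k),'x',np.percentile(k[:,0],[3,97]),'r',-np.percentile(k[:,1],[3,97]),'z',np.median(k[:,2]))
    t=q[red&(q[:,1]<-265)&(q[:,1]>-310)&(q[:,2]>160)]
    if len(t): print(' tip n',len(t),'z',np.median(t[:,2]),'r',-np.median(t[:,1]))
    col=(c.min(1)>110)&(c.max(1)-c.min(1)<45)
    b=q[col&(abs(q[:,0])<6)&(abs(q[:,2]-205)<32)&(q[:,1]<-20)&(q[:,1]>-285)]
    if len(b)>20:
        g=np.ones(len(b),bool)
        for _ in range(4):
            s=np.polyfit(-b[g,1],b[g,2],1);e=b[:,2]-np.polyval(s,-b[:,1]);g=abs(e)<3
        print(' beam n',g.sum(),'of',len(b),'tilt %.4f'%-s[0],'z0 %.1f'%s[1],'rms %.2f'%e[g].std(),'r',-b[g,1].max(),-b[g,1].min())
E
python3 - <<'E'
from h import *
np.set_printoptions(precision=1,suppress=True,linewidth=150)
look('top');look('wrist',1);s=read_state();print(s['position'],s['clock'])
E
```

```text
top knob top n 160 x [-5.   5.6] r [89.2 69.9] z 264.51041318926366
 tip n 33 z 228.81633488487614 r 282.47059223654566
 beam n 1073 of 1223 tilt -0.0888 z0 209.4 rms 1.35 r 20.30322831818013 272.6127460151485
wrist knob top n 1 x [-4.4 -4.4] r [72.8 72.8] z 234.63581992644387
 beam n 560 of 560 tilt -0.0886 z0 207.3 rms 0.71 r 20.004095719803917 71.35085920291708
[551.4 101.6 301.1] 11.225
```

```bash
python3 -m handwheel '[[0,0.01,0,0,0,0,-0.25],[0,0.035,0,0,0,0,-0.25],[0,0.07,0,0,0,0,-0.25],[0,0.105,0,0,0,0,-0.25],[0,0.14,0,0,0,0,-0.25],[0,0.175,0,0,0,0,-0.25],[0,0.2,0,0,0,0,-0.25],[0,0.2115,0,0,0,0,-0.25],[0,0.2115,0,0,0,0,-0.25],[0,0.2115,0,0,0,0,-0.25]]'
python3 - <<'E'
from h import *
np.set_printoptions(precision=1,suppress=True,linewidth=150)
look('wrist',1);s=read_state();P=s['position'];print(P,(P[:2]-o)@ex,(P[:2]-o)@ey)
E
```

```text
clock: 12.48
position: [510.7, -105.3, 302.0]
ee_rot: [0.995, -0.097, 0.0, -0.0]
contact_force: [0.1, 0.0, -0.3]
gripper_width: 31.9
grasp_force: 0.0
wrist knob top n 576 x [-3.8  6.5] r [90.7 71.3] z 262.6332417611521
 tip n 108 z 227.17204471066253 r 282.9947267867942
 beam n 1889 of 1889 tilt -0.0893 z0 207.5 rms 0.66 r 31.813765196991586 271.91684876865787
[ 510.7 -105.1  301.9] 0.01942018887438128 -80.87245197467463
```

```bash
python3 -m handwheel '[[0,0.0015,0.01,0,0,0,-0.25],[0,0.0015,0.025,0,0,0,-0.25],[0,0.0015,0.04,0,0,0,-0.25],[0,0.0015,0.053,0,0,0,-0.25],[0,0.0015,0.063,0,0,0,-0.25],[0,0.0015,0.068,0,0,0,-0.25],[0,0.0015,0.068,0,0,0,-0.25]]'
python3 -m handwheel '[[0,0.002,0,0,0,0,-0.25],[0,0.005,0,0,0,0,-0.25],[0,0.009,0,0,0,0,-0.25],[0,0.014,0,0,0,0,-0.25],[0,0.019,0,0,0,0,-0.25],[0,0.024,0,0,0,0,-0.25],[0,0.029,0,0,0,0,-0.25],[0,0.034,0,0,0,0,-0.25],[0,0.038,0,0,0,0,-0.25],[0,0.04,0,0,0,0,-0.25]]'
python3 - <<'E'
from h import *
np.set_printoptions(precision=1,suppress=True,linewidth=150)
look('wrist',1);look('top',2);P=read_state()['position'];print(P,(P[:2]-o)@ex,(P[:2]-o)@ey)
E
```

```text
clock: 13.4
position: [510.2, -107.3, 233.8]
ee_rot: [0.995, -0.098, -0.0, 0.0]
contact_force: [0.1, 0.2, 0.4]
gripper_width: 31.9
grasp_force: 0.0
clock: 14.65
position: [502.3, -146.7, 233.9]
ee_rot: [0.995, -0.098, -0.0, -0.0]
contact_force: [1.4, 0.8, -0.8]
gripper_width: 31.8
grasp_force: 0.8
wrist knob top n 1408 x [-3.5  7.1] r [128.1 108.2] z 261.0962513464181
 tip n 136 z 216.238349180358 r 283.16020446254845
 beam n 4264 of 4264 tilt -0.0510 z0 207.4 rms 0.59 r 20.04824065570445 273.877566309278
[ 502.  -146.8  234. ] -0.4153389751944975 -123.43179613506604
```

```bash
python3 -m handwheel '[[0,-0.002,0,0,0,0,-0.2],[0,-0.004,0,0,0,0,-0.15],[0,-0.005,0,0,0,0,-0.15],[0,-0.005,0,0,0,0,-0.15],[0,-0.005,0,0,0,0,-0.15],[0,-0.005,0,0,0,0,-0.15],[0,-0.005,0,0,0,0,-0.15],[0,-0.005,0,0,0,0,-0.15],[0,-0.005,0,0,0,0,-0.15],[0,-0.005,0,0,0,0,-0.15]]'
python3 - <<'E'
from h import *
np.set_printoptions(precision=1,suppress=True,linewidth=150)
look('wrist',1);P=read_state()['position'];print(P,(P[:2]-o)@ex,(P[:2]-o)@ey)
E
```

```text
clock: 16.05
position: [503.4, -141.6, 234.0]
ee_rot: [0.995, -0.098, 0.0, 0.0]
contact_force: [-0.5, -0.4, -0.5]
gripper_width: 36.2
grasp_force: 0.0
wrist knob top n 1417 x [-3.4  7.1] r [127.3 107.6] z 262.5995851218115
 tip n 43 z 219.68934011563655 r 279.63317444232825
 beam n 4319 of 4319 tilt -0.0638 z0 207.4 rms 0.60 r 20.018733075371916 273.4457295841559
[ 503.4 -141.6  234. ] -0.04929839844033662 -118.04003961059362
```

```bash
python3 -m handwheel '[[0,0.002,0,0,0,0,-0.25],[0,0.005,0,0,0,0,-0.25],[0,0.0075,0,0,0,0,-0.25],[0,0.0095,0,0,0,0,-0.25],[0,0.0115,0,0,0,0,-0.25],[0,0.013,0,0,0,0,-0.25],[0,0.0135,0,0,0,0,-0.25],[0,0.0135,0,0,0,0,-0.25]]'
python3 -m handwheel '[[0,-0.002,0,0,0,0,-0.2],[0,-0.004,0,0,0,0,-0.15],[0,-0.005,0,0,0,0,-0.15],[0,-0.005,0,0,0,0,-0.15],[0,-0.005,0,0,0,0,-0.15],[0,-0.005,0,0,0,0,-0.15],[0,-0.005,0,0,0,0,-0.15],[0,-0.005,0,0,0,0,-0.15],[0,-0.005,0,0,0,0,-0.15],[0,-0.005,0,0,0,0,-0.15]]'
python3 - <<'E'
from h import *
np.set_printoptions(precision=1,suppress=True,linewidth=150)
look('wrist',1);P=read_state()['position'];print(P,(P[:2]-o)@ex,(P[:2]-o)@ey)
E
```

```text
clock: 17.1
position: [500.8, -154.9, 234.0]
ee_rot: [0.995, -0.098, 0.0, 0.0]
contact_force: [0.6, 1.9, -0.4]
gripper_width: 31.8
grasp_force: 0.6
clock: 18.35
position: [501.8, -149.9, 234.0]
ee_rot: [0.995, -0.098, -0.0, 0.0]
contact_force: [0.0, 0.4, 0.6]
gripper_width: 36.5
grasp_force: 0.0
wrist knob top n 1305 x [-3.7  7.1] r [138.9 119.2] z 256.37863440131184
 tip n 168 z 204.8050074484286 r 285.60493706388183
 beam n 4137 of 4137 tilt -0.0102 z0 207.4 rms 0.62 r 20.014482135805572 274.5433164478461
[ 501.8 -149.9  234. ] -0.06373634001160834 -126.5366873456242
```

```bash
python3 -m handwheel '[[0,0.001,0,0,0,0,-0.2],[0,0.003,0,0,0,0,-0.25],[0,0.0045,0,0,0,0,-0.25],[0,0.0055,0,0,0,0,-0.25],[0,0.0063,0,0,0,0,-0.25],[0,0.0069,0,0,0,0,-0.25],[0,0.0069,0,0,0,0,-0.25],[0,0.0069,0,0,0,0,-0.25]]'
python3 -m handwheel '[[0,-0.002,0,0,0,0,-0.2],[0,-0.004,0,0,0,0,-0.15],[0,-0.004,0,0,0,0,-0.1],[0,-0.004,0,0,0,0,-0.1],[0,-0.004,0,0,0,0,-0.1],[0,-0.004,0,0,0,0,-0.1],[0,-0.004,0,0,0,0,-0.1],[0,-0.004,0,0,0,0,-0.1],[0,-0.004,0,0,0,0,-0.1],[0,-0.004,0,0,0,0,-0.1]]'
python3 -m handwheel '[[0,0,0,0,0,0,-0.1],[0,0,0,0,0,0,-0.1],[0,0,0,0,0,0,-0.1],[0,0,0,0,0,0,-0.1]]'
python3 - <<'E'
from h import *
np.set_printoptions(precision=1,suppress=True,linewidth=150)
look('wrist',2);look('top',2);P=read_state()['position'];print(P,(P[:2]-o)@ex,(P[:2]-o)@ey)
E
```

```text
clock: 19.4
position: [500.4, -156.7, 234.0]
ee_rot: [0.995, -0.098, -0.0, -0.0]
contact_force: [-0.1, 0.8, 0.0]
gripper_width: 31.9
grasp_force: 0.0
clock: 20.65
position: [501.2, -152.8, 234.0]
ee_rot: [0.995, -0.098, -0.0, 0.0]
contact_force: [0.4, 0.0, 0.2]
gripper_width: 38.2
grasp_force: 0.0
clock: 21.15
position: [501.2, -152.8, 234.0]
ee_rot: [0.995, -0.098, -0.0, -0.0]
contact_force: [0.9, -0.2, -0.2]
gripper_width: 38.3
grasp_force: 0.0
wrist knob top n 2623 x [-3.7  7.2] r [138.8 119.1] z 256.35623514654253
 tip n 346 z 204.81043001860996 r 285.7166394281293
 beam n 8197 of 8197 tilt -0.0103 z0 207.3 rms 0.60 r 20.009734771401362 274.26072468509875
[ 501.2 -152.8  234. ] -0.06997677268903599 -129.45505320661985
```

```bash
python3 -m handwheel '[[0,0.001,0,0,0,0,-0.2],[0,0.003,0,0,0,0,-0.25],[0,0.0042,0,0,0,0,-0.25],[0,0.0048,0,0,0,0,-0.25],[0,0.0054,0,0,0,0,-0.25],[0,0.0059,0,0,0,0,-0.25],[0,0.0064,0,0,0,0,-0.25],[0,0.0064,0,0,0,0,-0.25]]'
python3 -m handwheel '[[0,-0.002,0,0,0,0,-0.2],[0,-0.004,0,0,0,0,-0.15],[0,-0.004,0,0,0,0,-0.1],[0,-0.004,0,0,0,0,-0.1],[0,-0.004,0,0,0,0,-0.1],[0,-0.004,0,0,0,0,-0.1],[0,-0.004,0,0,0,0,-0.1],[0,-0.004,0,0,0,0,-0.1],[0,-0.004,0,0,0,0,-0.1],[0,-0.004,0,0,0,0,-0.1]]'
python3 -m handwheel '[[0,0,0,0,0,0,-0.1],[0,0,0,0,0,0,-0.1],[0,0,0,0,0,0,-0.1],[0,0,0,0,0,0,-0.1]]'
python3 - <<'E'
from h import *
np.set_printoptions(precision=1,suppress=True,linewidth=150)
look('wrist',2);P=read_state()['position'];print(P,(P[:2]-o)@ex,(P[:2]-o)@ey)
E
```

```text
clock: 22.35
position: [500.0, -159.0, 234.0]
ee_rot: [0.995, -0.098, -0.0, -0.0]
contact_force: [0.6, 1.4, -1.0]
gripper_width: 31.9
grasp_force: 0.8
clock: 23.6
position: [500.7, -155.1, 234.0]
ee_rot: [0.995, -0.098, -0.0, 0.0]
contact_force: [-0.6, -0.0, 0.6]
gripper_width: 38.4
grasp_force: 0.0
clock: 24.1
position: [500.7, -155.1, 234.0]
ee_rot: [0.995, -0.098, -0.0, 0.0]
contact_force: [-0.3, 0.3, -0.2]
gripper_width: 38.6
grasp_force: 0.0
wrist knob top n 2538 x [-3.1  7.2] r [140.7 121. ] z 255.2864650247476
 tip n 347 z 202.3558649491776 r 285.78191790482157
 beam n 7983 of 7983 tilt -0.0018 z0 207.3 rms 0.60 r 20.027561752324633 274.14918196769236
[ 500.8 -155.1  234. ] -0.04121617715452276 -131.83083312058136
```

Tilt is about -0.002 rad, which is level. I'll withdraw straight up and verify.

```bash
python3 -m handwheel '[[0,0,-0.005,0,0,0,-0.1],[0,0,-0.018,0,0,0,-0.1],[0,0,-0.035,0,0,0,-0.1],[0,0,-0.055,0,0,0,-0.1],[0,0,-0.08,0,0,0,-0.1],[0,0,-0.1,0,0,0,-0.1],[0,0,-0.11,0,0,0,-0.1],[0,0,-0.11,0,0,0,-0.1],[0,0,-0.11,0,0,0,-0.1],[0,0,-0.11,0,0,0,-0.1]]'
python3 -m handwheel '[[0,0,0,0,0,0,-0.1],[0,0,0,0,0,0,-0.1],[0,0,0,0,0,0,-0.1],[0,0,0,0,0,0,-0.1],[0,0,0,0,0,0,-0.1],[0,0,0,0,0,0,-0.1],[0,0,0,0,0,0,-0.1],[0,0,0,0,0,0,-0.1]]'
python3 - <<'E'
from h import *
look('wrist',2);look('top',1);snap('scene')
p=cv2.imread('pics/scene_last.png')[70:330,180:440]
t=cv2.imread('pics/top_last.png')[90:290,160:480]
c=np.zeros((600,800,3),np.uint8);c[:400,:400]=cv2.resize(p,(400,400));c[:250,400:]=cv2.resize(t,(400,250));c[300:,400:]=cv2.resize(cv2.imread('pics/wrist_last.png'),(400,300));cv2.imwrite('pics/k.png',c)
E
```

```text
clock: 25.45
position: [500.4, -155.1, 343.1]
ee_rot: [0.995, -0.098, -0.001, 0.0]
contact_force: [-0.2, -0.0, 0.1]
gripper_width: 38.5
grasp_force: 0.0
clock: 26.45
position: [500.7, -155.1, 344.0]
ee_rot: [0.995, -0.098, 0.0, -0.0]
contact_force: [-0.2, -0.0, -0.7]
gripper_width: 38.5
grasp_force: 0.0
wrist knob top n 755 x [-3.53554735  6.64142409] r [140.71455442 120.74872563] z 255.39137485418297
 tip n 172 z 202.25151424841115 r 284.1776076859276
 beam n 1946 of 1946 tilt -0.0010 z0 207.5 rms 0.69 r 155.35245252871266 274.87354533148067
```

View pics/k.png

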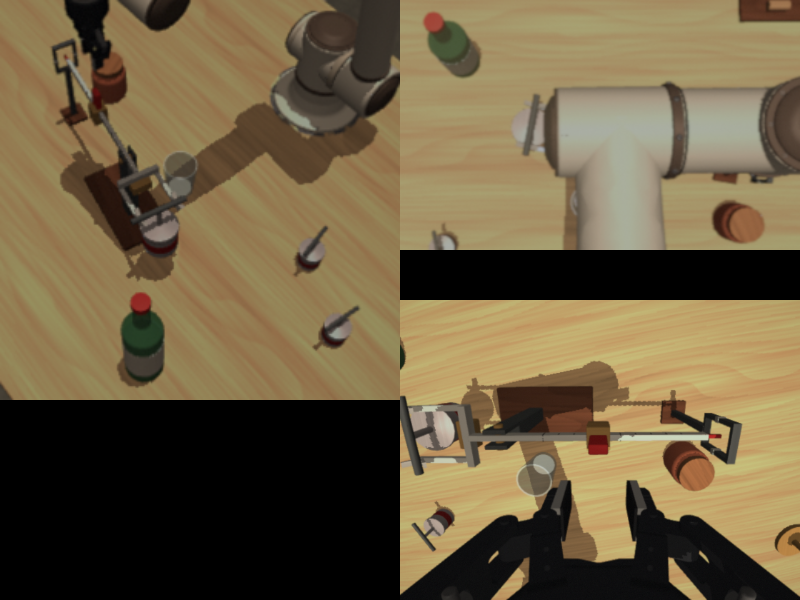

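The can hangs in the fork, the beam is level with its red tip mid-loop, and the gripper is clear. The bottle, tumbler and jar are undisturbed.

```bash
python3 -c "
from bench import *
print(job_done())"
```

```text
the job is handed in; nothing more can be done
None
```

The steel can hangs in the fork, the poise is set so the beam floats level (measured tilt about -0.001 rad), and I handed the job in at about 26 s with the robot touching nothing and the bottle, tumbler and jar undisturbed.

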